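Zero the slide counter with the stylus and close its guard

TASK

Zero the slide counter: take the blue stylus from its wooden rest, reach with its steel tip into the yellow-ringed well in the counter's sloping front, press the button at the bottom fully down without ramming it, and keep it down for about a second. Then swing the red guard arm down across the well until it rests in its steel catch, and see that the stylus lies back in both notches of its rest, pointing the same way as before. Leave the bottle, the jar and the slide tray where they are.

Things in the scene. Friction and masses are not known exactly. Their poses are not given: they have to be found in the camera images.
- unit: Slide counter, an ivory box 210 mm deep (x), 180 wide (y), 115 high, fixed, its front turned roughly to the robot's right. Origin on the bench, 110 mm behind the lower front edge, midway across; x points from the front into the box, y to the left of one facing its front, z up. The grey front panel slopes at 45 degrees, from x = -110 at the bench to +5 at the top: outward normal (-0.707, 0, 0.707).
- well (a point): Centre of the mouth of the button well in the sloping panel, 64 mm above the bench, ringed in yellow (28 mm). The well is a round hole 16 mm in diameter running straight in along the panel's normal. The red button is its floor, 8 to 15 mm below the mouth: this differs from start to start and must be felt. Axes: the unit's.
- button (a joint): How far the red button is pressed in along the well: 0 m released, 0.005 m fully down. Spring: 2 N to start, 5 N fully down, then a hard stop. It springs back by itself.
- guard (a joint): Angle of the red guard arm about an axis along the panel's normal: 0 rad = closed, straight across the well in the catch; grows as its far end is raised (1.57 = straight up the slope). Starts open at 0.9 to 1.4; a stiff pivot (0.09 N m) keeps it where it is left; hard stop at 0.
- guard_pivot (a point): Point on the guard's pivot axis, in the panel surface, 55 mm to the unit's -y of the well. Its axes are the unit's.
- guard_knob (a point): On the axis of the round black knob at the guard arm's far end: 16 mm in diameter, standing along the panel's normal from 16 to 60 mm off the panel; this point is 42 mm off it and 104 mm from the pivot. The flat arm (16 mm wide, with a 30 mm disc to cover the well) turns 8 to 16 mm off the panel. The steel catch, 29 mm to +y of the well, stands 21 mm off the panel.
- stylus: Round stylus 175 mm long, 60 g. Blue handle 16 mm in diameter from x = -85 to +40 mm, then a steel shank 8 mm in diameter with a round end at x = +90 mm. Origin on its axis; x points towards the tip. Centre of mass near x = -18 mm. It lies level in the rest with its axis 45 mm above the bench.
- stylus_tip (a point): The end of the steel tip, on the axis, 90 mm ahead of the stylus origin.
- rest: Wooden rest fixed to the bench: base 160 mm long (x -100 to +60), 60 wide, 10 thick, with two V-notched supports 12 mm thick at x = -65 and +25 mm (90 degree notches, tops 52 mm high, 38 mm wide). Origin on the bench; x along the stylus, towards its tip. The stylus at home has its origin at (0, 0, 45 mm) in this frame.
- oil_bottle: Bystander: amber bottle, 44 mm in diameter, 85 mm high, loose. Origin at the centre of its underside.
- jar: Bystander: glass jar with a white lid, 56 mm in diameter, 70 mm high, loose. Origin at the centre of its underside.
- slide_tray: Bystander: flat wooden slide tray, 140 x 200 mm, 16 mm high, loose. Origin at the centre of its underside.
There are look-alikes about, which are no part of the job. Of the things that look like the rest, the larger one is meant. Of the things shaped like the stylus, the blue one is meant.

How it is judged (in metres and radians):
On the way, in this order (a step that is already met when the one before it is completed fails the run):
1. with the stylus tip in the well, the button is held pressed at least 3.8 of its 5 mm for 0.6 s (value of joint button above 0.0038 m and distance between stylus_tip and well below 0.03 m and x of stylus_tip in the frame of unit above -0.0464 m), for 0.6 s.
2. the button is up again and the guard arm is closed in its catch (value of joint guard below 0.06 rad and value of joint button below 0.0012 m), for 0.2 s.
At the end, for the whole second after the job is handed in: The guard arm is closed (within 0.06 rad of its stop), the button is released, and the stylus lies at rest in both notches of its wooden rest: its origin within 25 mm of home along the rest, 8 mm across and 5 mm in height, its axis within 0.12 rad of the rest's and its tip towards the rest's +x (all of step 2 and x of stylus in the frame of rest between -0.025 and 0.025 m and y of stylus in the frame of rest between -0.008 and 0.008 m and z of stylus in the frame of rest between 0.04 and 0.05 m and angle between the x axis of stylus and the x axis of rest, either way round below 0.12 rad and x of stylus_tip in the frame of rest above 0.03 m and linear speed of stylus below 0.02 m/s); the robot touches nothing.
It fails at once if the button is rammed: more than 25 N between stylus and button (contact force between stylus and button above 25 N).
It fails at once if the bottle is pushed more than 20 mm out of place or tipped over (distance of oil_bottle from where it was at the start of the episode above 0.02 m or angle between oil_bottle's own z axis and vertical above 0.35 rad).
It fails at once if the jar is pushed more than 20 mm out of place or tipped over (distance of jar from where it was at the start of the episode above 0.02 m or angle between jar's own z axis and vertical above 0.35 rad).
It fails at once if the slide tray is pushed more than 20 mm out of place or tipped over (distance of slide_tray from where it was at the start of the episode above 0.02 m or angle between slide_tray's own z axis and vertical above 0.35 rad).
It also fails if it takes over 61 s, if anything falls off the work surface, if the arm or the gripper's body presses on something with over 40 N, if the wrist force passes 120 N, or if a joint passes its speed limit or range.

ROBOT

A 7-joint arm with a two-finger parallel gripper is mounted at the origin on the work surface. World frame = base frame: x ahead of the robot, y to its left, z up, the work surface at z = 0. Lengths are in mm, angles in rad, forces in N, time in s.
With the tool pointing down it reaches from about 400 to 875 mm from the base axis. Payload 4.4 kg.
Tool frame: the origin (TCP) lies midway between the tips of the shut fingers; the grasp point (between the pads) lies 19 mm behind it; z points along the fingers, y is the line along which they close (so a half turn about z gives the same grasp; the last joint's range is limited). The gripper opens to 85 mm and grips with 20 to 120 N. Pads are 22 mm wide; open, the fingers measure 114 mm over their backs; the gripper's body (76 mm by 85 mm) begins 54 mm behind the grasp point. The pads swing forward as they close: fully open they stand 13 mm farther back than shut.
Start: joints at [1.249, 0.628, 0.038, 1.517, -0.027, 0.996, -0.02], TCP at [164.491, -628.857, 195.213] pointing down, gripper open.
Joint ranges: [-3.06, 3.06], [-0.37, 2.12], [-1.25, 1.32], [0.18, 2.47], [-1.1, 4.24], [0.23, 1.98], [-2.94, 2.94]. Speed limits (rad/s): [2.57, 2.57, 3.14, 3.14, 3.14, 3.14, 3.14].

INTERFACE

Orientations are given as [roll, pitch, yaw] about the fixed x, y, z axes, in that order (R = Rz(yaw) Ry(pitch) Rx(roll)).
In Python, from cell import ctrl gives the robot as it stands.
- The arm moves only by the shell command python3 -m crank 'ROWS' [OPENING]. ROWS is JSON, a list that holds one entry, the list of rows, each a list of 4 numbers: the shift along the tool's x, y, z normalised to -1 to 1, where 1 is 2.5 cm, then the turn about the tool's z normalised to -1 to 1, where 1 is 0.08 rad. In form: [[[dx, dy, dz, turn], ...]]. A call has 1 to 12 rows; each row shifts and turns the commanded pose from where the row before left it, along the tool's axes as they then stand; what a row does not reach is not made up. A row lasts 1/12 s, in which the tool goes at most 41.7 mm and 7.16 degrees, less where a joint would pass 70% of its speed; a pose out of reach is approached as far as the arm can. A call with a number of a shift or a turn outside -1 to 1 is refused whole. A call with a gripper value outside its range is refused whole. OPENING is the closure, from -1 (fully open) to 1 (shut), set as the call begins (- or left out, the last holds). The fingers move at their own pace and stop on an object; the grip force is fixed at half the most. Time passes only in rows, so rows that do not move let the fingers close. It gives the time, the measured TCP pose, the force, the opening and the grip force at its end, in the units of the state.
- ctrl.read_state(): the state, without advancing time (a new reading comes with each control period).
- ctrl.get_image(name): name is "scene" or "top" or "wrist"; returns a dict with "img" (480x640x3 uint8, red, green, blue), "intrinsics" (3x3 intrinsics, pixels), "extrinsics" (4x4, takes a point from camera to world coordinates). Camera axes: x right, y up, looking along -z (the intrinsics and any distortion apply to the point x, -y, -z); pixel columns grow to the right and rows downward; lengths in mm; the calibration is good to about 2 mm. A picture is of the moment at which its call begins. There is no depth.
- ctrl.finish_job(): hands the job in; it is judged then, once.
Trained networks look in the newest picture that a camera, given by its name, has taken for a name from the list of things; names that differ only in an ending like _2 or _b are one class to them, and where a whole thing is asked for, a point or a joint stands for the part that bears it (a point fixed in the world has none). Each returns a list of dicts, best first, with "confidence" (0 to 1); they miss things now and then, are a little off and sometimes report something else, mostly with a low value. They report only what shows in the picture. A call takes as long as a camera call. They do not tell look-alikes from the thing itself.
- ctrl.find_in(camera, target): "position" ([row, column] in pixels, amid what is visible of it).
- ctrl.trace(camera, target): "mask" (480x640 bool, what is visible of it) and "position" ([row, column] in pixels, amid what is visible of it).
- ctrl.place_of(camera, target): "position" ([row, column] in pixels: a listed point, or the origin of a listed thing).
The state is a dict: "clock": time; "qpos": joint angles; "qd": joint speeds; "tau": joint torques, N m; "eef_pos": TCP position; "tool_rot": TCP orientation; "force": force on the tool from outside, world axes, zero at the start; "torque": the same for the moment, N m; "width": finger opening in mm; "gripper_force": force on a finger pad.
Only numpy, scipy, OpenCV 4.12 (cv2) and the standard library are available. Lean on these libraries where they do the work, as an engineer would, in place of code of your own. Each camera call takes 0.05 s, during which the arm holds its last target. There are 200 camera calls.

## Working session

There is one attempt and no reset: what is moved stays moved. The work goes in short steps, Python scripts to look and compute and a shell command to move; the robot and the scene stay as the last step left them, time stands still between calls to the robot, and variables do not carry over. Pictures are saved under pics/ and viewed, at most 10 in all, crops included, and the job is handed in when it is done.

```bash
ls; mkdir -p pics
cat > h.py <<'E'
import numpy as np, cv2
from cell import ctrl
def cam(n):
    d=ctrl.get_image(n); return d['img'],np.array(d['intrinsics']),np.array(d['extrinsics'])
def ray(K,E,rc):
    p=np.array([(rc[1]-K[0,2])/K[0,0],-(rc[0]-K[1,2])/K[1,1],-1.]); d=E[:3,:3]@p
    return E[:3,3],d/np.linalg.norm(d)
def onz(K,E,rc,z):
    o,d=ray(K,E,rc); return o+d*(z-o[2])/d[2]
def proj(K,E,p):
    q=E[:3,:3].T@(np.asarray(p,float)-E[:3,3]); return np.array([K[1,2]-K[1,1]*q[1]/-q[2], K[0,2]+K[0,0]*q[0]/-q[2]])
def tri(obs):
    A=np.zeros((3,3));b=np.zeros(3)
    for K,E,rc in obs:
        o,d=ray(K,E,rc);M=np.eye(3)-np.outer(d,d);A+=M;b+=M@o
    return np.linalg.solve(A,b)
E
python3 - <<'E'
from h import *
s=ctrl.read_state(); print(s['eef_pos'],s['tool_rot'],s['force'],s['width'])
Z=dict(unit=0,rest=0,stylus=45,stylus_tip=45,well=64,guard_pivot=64,guard_knob=None,oil_bottle=0,jar=0,slide_tray=0)
for c in('scene','top'):
    im,K,E=cam(c); cv2.imwrite(f'pics/{c}.png',im[:,:,::-1]); print(c,K.round(1).tolist(),E.round(2).tolist())
    for t,z in Z.items():
        for r in ctrl.place_of(c,t)[:3]:
            print(c,t,np.round(r['position'],1),round(r['confidence'],2), onz(K,E,r['position'],z or 64).round(1) )
E
```

```text
pics
[ 164.34704438 -628.18444553  194.31441219] [-3.13974764e+00  1.07967551e-06  2.55861886e-01] [0.19667142 0.06382859 1.1148319 ] 85.82230145725245
scene [[500.4, 0.0, 319.9], [0.0, 500.4, 245.4], [0.0, 0.0, 1.0]] [[0.67, -0.5, 0.54, 1012.41], [0.74, 0.44, -0.51, -438.26], [0.01, 0.74, 0.67, 733.22], [0.0, 0.0, 0.0, 1.0]]
scene unit [280.5 392.2] 0.63 [628.5 104.9  64. ]
scene rest [275.7 196.7] 0.8 [ 378.  -160.1   64. ]
scene rest [339.1 223. ] 0.71 [ 532.9 -206.2   64. ]
scene stylus [250.6 273. ] 0.8 [400.5   1.7  45. ]
scene stylus [322.3 219.7] 0.63 [ 485.  -183.4   45. ]
scene stylus_tip [265.7 235.6] 0.94 [386.6 -80.5  45. ]
scene stylus_tip [319.1 270.9] 0.68 [ 538.7 -111.9   45. ]
scene stylus_tip [464.3 256.4] 0.66 [ 728.9 -286.2   45. ]
scene well [270.  382.4] 0.57 [597.5 111.7  64. ]
scene guard_pivot [283.1 403.1] 0.94 [646.3 115.   64. ]
scene guard_knob [222.4 402.1] 0.93 [528.1 249.2  64. ]
scene oil_bottle [399.7 339.6] 0.97 [ 741.4 -139.8   64. ]
scene jar [461.4 258. ] 0.55 [ 735.  -286.4   64. ]
scene slide_tray [180.1 365.5] 0.62 [368. 304.  64.]
top [[505.
[... 340 characters left out ...]
701. -255.   64.]
top stylus [244.6 410.8] 0.72 [ 489.1 -189.8   45. ]
top stylus [290.6 326.6] 0.7 [379.4  24.1  45. ]
top stylus_tip [227.2 380.1] 0.85 [ 534.8 -114.4   45. ]
top stylus_tip [297.5 360.7] 0.72 [360.3 -60.1  45. ]
top stylus_tip [244.9 409. ] 0.45 [ 488.4 -185.3   45. ]
top well [202.2 290.3] 0.84 [600.5 109.1  64. ]
top well [321.2 192.3] 0.43 [313.2 353.2  64. ]
top well [224.2 380.6] 0.34 [ 540.  -113.5   64. ]
top guard_pivot [180.1 287.5] 0.88 [656.4 115.   64. ]
top guard_knob [197.5 271.4] 0.81 [613.4 155.9  64. ]
top oil_bottle [165.7 372.2] 0.66 [687.9 -97.6  64. ]
top jar [159.4 435. ] 0.6 [ 700.2 -255.5   64. ]
top slide_tray [321.6 192.9] 0.73 [312.2 351.8  64. ]
```

View pics/scene.png

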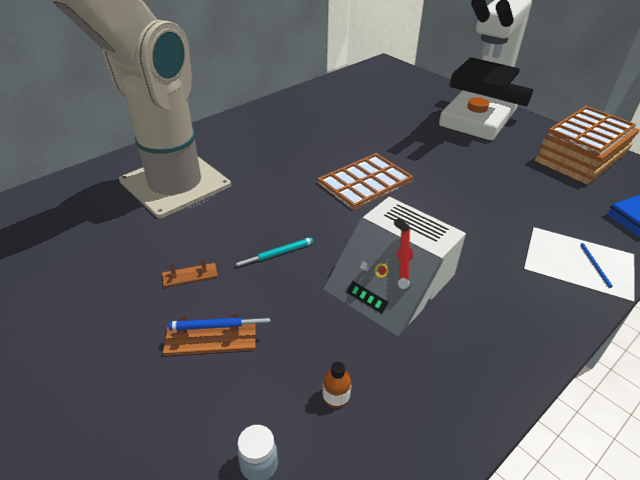

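View pics/top.png

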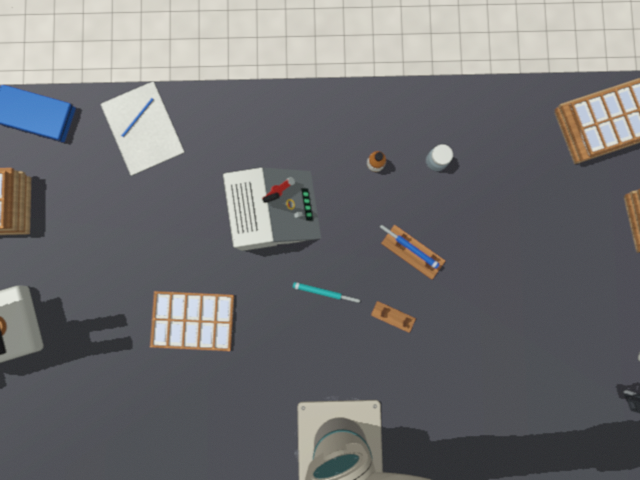

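Run:
```python
from h import *
obs={}
ims={}
for c in('scene','top'):
    im,K,E=cam(c); ims[c]=(im,K,E)
    for t in('well','guard_pivot','guard_knob','unit'):
        r=ctrl.place_of(c,t); 
        if r: obs.setdefault(t,[]).append((K,E,r[0]['position'])); print(c,t,np.round(r[0]['position'],1),round(r[0]['confidence'],2))
    hsv=cv2.cvtColor(im,cv2.COLOR_RGB2HSV)
    # yellow ring
    m=cv2.inRange(hsv,(20,120,80),(33,255,255)); n,l,st,ce=cv2.connectedComponentsWithStats(m)
    for i in range(1,n):
        if st[i,4]>8: print(c,'yellow',st[i].tolist(),ce[i][::-1].round(1), onz(K,E,ce[i][::-1],64).round(1))
    # blue handle
    m=cv2.inRange(hsv,(108,150,60),(125,255,255)); n,l,st,ce=cv2.connectedComponentsWithStats(m)
    for i in range(1,n):
        if st[i,4]>60:
            ys,xs=np.nonzero(l==i); P=np.array([onz(K,E,(y,x),45) for y,x in zip(ys,xs)])[:,:2]; mu=P.mean(0); u,s,v=np.linalg.svd(P-mu); d=v[0]; d=d*np.sign(d[1]); q=(P-mu)@d
            print(c,'blue',st[i].tolist(),mu.round(1),'yaw',np.arctan2(d[1],d[0]).round(3),'ends',(mu+d*q.min()).round(1),(mu+d*q.max()).round(1),'len',np.ptp(q).round(1))
for t,o in obs.items():
    if len(o)==2:
        p=tri(o); print(t,p.round(1),[np.round(proj(K,E,p)-rc,1).tolist() for K,E,rc in o])
# crops
a,b=ims['scene'][0][180:350,310:480],ims['top'][0][150:260,215:330]
a=cv2.resize(a,(400,400),interpolation=cv2.INTER_CUBIC); b=cv2.resize(b,(400,400),interpolation=cv2.INTER_CUBIC)
cv2.imwrite('pics/crop1.png',np.hstack([a,b])[:,:,::-1])
```

```text
scene well [265.2 382.4] 0.7
scene guard_pivot [284.1 403.9] 0.94
scene guard_knob [223.4 400.8] 0.64
scene unit [279.  392.5] 0.83
scene yellow [374, 263, 14, 15, 87] [270. 381.] [595.8 109.8  64. ]
scene blue [608, 195, 32, 42, 784] [828.1 676.3] yaw 1.908 ends [853.1 605. ] [798.4 761.2] len 165.6
scene blue [581, 243, 31, 44, 159] [859.  458.1] yaw 2.467 ends [903.7 422.3] [807.2 499.5] len 123.6
scene blue [176, 318, 66, 12, 569] [ 473.3 -199.5] yaw 0.919 ends [ 439.5 -243.9] [ 507.8 -154.4] len 112.6
top well [199.7 289.1] 0.8
top guard_pivot [180.1 286.2] 0.82
top guard_knob [195.4 272.8] 0.61
top unit [214.  274.3] 0.67
top yellow [287, 199, 8, 11, 30] [203.6 290. ] [596.9 109.8  64. ]
top blue [14, 103, 61, 39, 293] [817.4 694.6] yaw 2.052 ends [840.9 649.6] [768.5 788.4] len 156.5
well [601.6 108.9  81.9] [[-0.1, 1.5], [0.8, 0.9]]
guard_pivot [652.9 115.3  66.8] [[-0.2, 2.2], [1.1, 1.2]]
guard_knob [600.2 143.6 163. ] [[-0.0, 0.1], [0.0, 0.0]]
unit [585.1 158.4  -2.3] [[0.2, -2.4], [-1.3, -1.3]]
```

View pics/crop1.png

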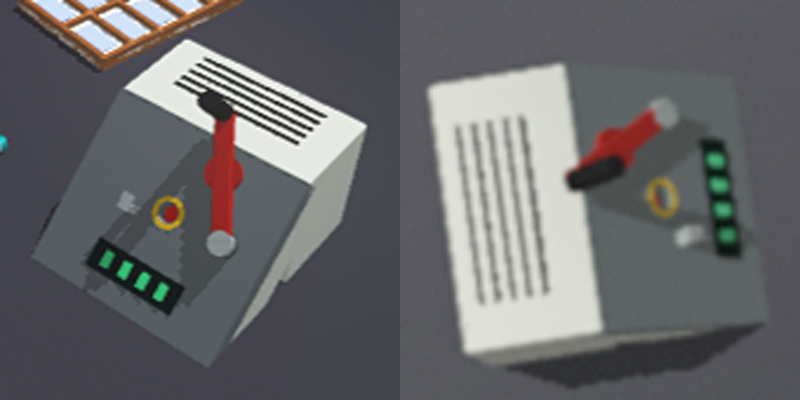

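```bash
cat >> h.py <<'E'
def go(p,yaw):
    s=ctrl.read_state(); e=np.array(s['eef_pos']); y=s['tool_rot'][2]
    dy=(yaw-y+np.pi)%(2*np.pi)-np.pi
    d=np.asarray(p)-e; c,n=np.cos(yaw),np.sin(yaw)
    print('at',e.round(1),'yaw',round(y,3),'F',np.round(s['force'],1),'w',round(s['width'],1),'gf',round(s['gripper_force'],1),'| turn rows(0.08):',round(-dy/.08,2),'then units xyz:',np.round([(c*d[0]+n*d[1])/25,(n*d[0]-c*d[1])/25,-d[2]/25],2))
E
python3 - <<'E'
from h import *
for c in('top','scene'):
    im,K,E=cam(c); hsv=cv2.cvtColor(im,cv2.COLOR_RGB2HSV)
    for r in ctrl.trace(c,'stylus')[:2]:
        ys,xs=np.nonzero(r['mask']); P=np.array([onz(K,E,(y,x),46) for y,x in zip(ys,xs)])[:,:2]; mu=P.mean(0); d=np.linalg.svd(P-mu)[2][0]; d*=np.sign(d[0]); q=(P-mu)@d
        print(c,'stylus',round(r['confidence'],2),len(ys),'yaw',np.arctan2(d[1],d[0]).round(3),'ends',(mu+d*q.min()).round(1),(mu+d*q.max()).round(1),np.ptp(q).round(1))
    for r in ctrl.trace(c,'unit')[:1]:
        m=(r['mask']&(hsv[:,:,1]<45)&(hsv[:,:,2]>(150))).astype(np.uint8)
        m=cv2.morphologyEx(m,cv2.MORPH_CLOSE,np.ones((9,9))); ys,xs=np.nonzero(m)
        P=np.array([onz(K,E,(y,x),115) for y,x in zip(ys,xs)])[:,:2].astype(np.float32)
        rc=cv2.minAreaRect(P); print(c,'top',len(ys),rc, cv2.boxPoints(rc).round(0).tolist())
E
```

```text
top stylus 0.63 396 yaw 0.921 ends [ 433.2 -254.9] [ 534.8 -121.4] 167.7
top stylus 0.54 405 yaw 1.309 ends [352.8 -55.8] [396.4 107. ] 168.5
top top 2891 ((587.0482177734375, 173.45742797851562), (178.99659729003906, 161.83486938476562), 7.545707702636719) [[488.0, 242.0], [509.0, 81.0], [686.0, 105.0], [665.0, 265.0]]
scene stylus 0.89 547 yaw 1.314 ends [385.4 -79. ] [427.8  82.4] 166.9
scene stylus 0.86 840 yaw 0.923 ends [ 432.7 -255.8] [ 539.7 -114.6] 177.1
scene top 3473 ((612.605712890625, 132.36767578125), (215.65011596679688, 249.84434509277344), 7.766762733459473) [[489.0, 242.0], [523.0, -6.0], [736.0, 23.0], [703.0, 271.0]]
```

```bash
python3 -c "
from h import *
go([472.2,-203.5,26],.922)"
```

```text
at [ 164.5 -628.9  195.2] yaw 0.256 F [-0.3  0.2 -0.1] w 85.5 gf 0.0 | turn rows(0.08): -8.33 then units xyz: [20.99 -0.47  6.77]
```

```bash
python3 -m crank '[[[0,0,0,-1],[0,0,0,-1],[0,0,0,-1],[0,0,0,-1],[0,0,0,-1],[0,0,0,-1],[0,0,0,-1],[0,0,0,-1],[0,0,0,-0.33],[1,0,0,0],[1,0,0,0],[1,0,0,0]]]' -1
python3 -m crank '[[[1,0,0,0],[1,0,0,0],[1,0,0,0],[1,0,0,0],[1,0,0,0],[1,0,0,0],[1,0,0,0],[1,0,0,0],[1,0,0,0],[1,0,0,0],[1,0,0,0],[1,0,0,0]]]'
python3 -m crank '[[[1,0,0,0],[1,0,0,0],[1,0,0.5,0],[1,0,0.7,0],[1,-0.2,0.7,0],[1,-0.27,0.7,0],[0,0,0.4,0],[0,0,0,0],[0,0,0,0]]]'
python3 - <<'E'
from h import *
go([472.2,-203.5,26],.922)
im,K,E=cam('wrist'); cv2.imwrite('pics/w1.png',im[:,:,::-1])
for t in('stylus','stylus_tip','rest'):
    for r in ctrl.place_of('wrist',t)[:2]: print(t,round(r['confidence'],2),onz(K,E,r['position'],45 if 's'==t[0] else 0).round(1))
hsv=cv2.cvtColor(im,cv2.COLOR_RGB2HSV); m=cv2.inRange(hsv,(108,150,60),(125,255,255)); n,l,st,ce=cv2.connectedComponentsWithStats(m)
i=1+np.argmax(st[1:,4]); ys,xs=np.nonzero(l==i); P=np.array([onz(K,E,(y,x),47) for y,x in zip(ys,xs)])[:,:2]; mu=P.mean(0); d=np.linalg.svd(P-mu,full_matrices=False)[2][0]; d*=np.sign(d[0]); q=(P-mu)@d
print(st[i],mu,np.arctan2(d[1],d[0]),(mu+d*q.min()).round(1),(mu+d*q.max()).round(1))
E
```

```text
clock: 2.9
eef_pos: [209.9, -568.5, 195.1]
tool_rot: [3.141, -0.0, 0.919]
force: [0.5, -0.6, -0.3]
width: 85.2
gripper_force: 0.0
clock: 3.9
eef_pos: [391.7, -329.1, 195.4]
tool_rot: [3.141, 0.0, 0.921]
force: [0.8, -0.4, -0.1]
width: 85.3
gripper_force: 0.0
clock: 4.65
eef_pos: [471.8, -203.9, 120.0]
tool_rot: [-3.141, 0.001, 0.921]
force: [0.2, -0.8, 0.9]
width: 85.5
gripper_force: 0.0
at [ 471.8 -203.9  120. ] yaw 0.921 F [ 0.2 -0.8  0.9] w 85.5 gf 0.0 | turn rows(0.08): -0.01 then units xyz: [0.02 0.   3.76]
stylus 0.88 [394.5   3.5  45. ]
stylus 0.61 [ 488.1 -185.5   45. ]
stylus_tip 0.71 [374.6 -72.5  45. ]
rest 0.82 [ 487.1 -186.7    0. ]
[ 319  150    9  159 1032] [ 481.6867116  -200.99656009] 0.9201988694227015 [ 446.4 -247.3] [ 514.5 -157.8]
```

View pics/w1.png

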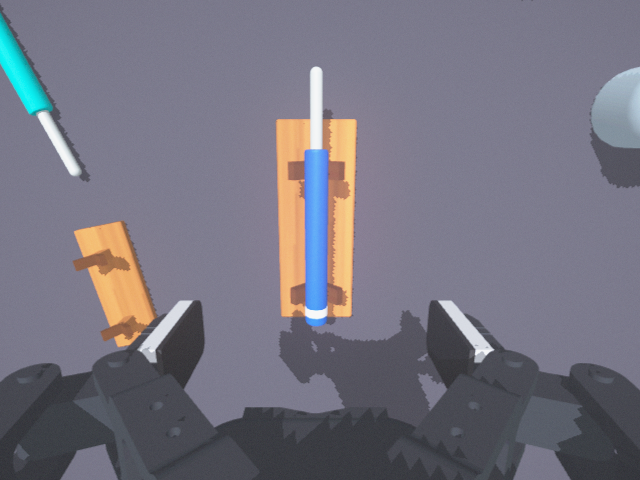

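```bash
python3 -m crank '[[[0,0,0.8,0],[0,0,0.8,0],[0,0,0.8,0],[0,0,0.7,0],[0,0,0.4,0],[0,0,0.26,0],[0,0,0,0],[0,0,0,0]]]'
python3 -m crank '[[[0,0,0,0],[0,0,0,0],[0,0,0,0],[0,0,0,0],[0,0,0,0],[0,0,0,0],[0,0,0,0],[0,0,0,0]]]' 1
python3 -m crank '[[[0,0,-0.3,0],[0,0,-0.7,0],[0,0,-1,0],[0,0,-1,0],[0,0,-1,0],[0,0,-1,0],[0,0,-1,0],[0,0,0,0]]]'
python3 -c "
from h import *
go([705.7,230.3,150],.132)"
```

```text
clock: 5.52
eef_pos: [472.6, -203.8, 26.7]
tool_rot: [3.141, -0.0, 0.922]
force: [-0.2, -0.2, 0.4]
width: 85.6
gripper_force: 0.0
clock: 6.18
eef_pos: [472.3, -203.4, 26.3]
tool_rot: [3.142, -0.0, 0.922]
force: [0.1, 0.1, -0.6]
width: -0.2
gripper_force: 0.0
clock: 6.85
eef_pos: [475.3, -204.4, 181.2]
tool_rot: [3.133, -0.002, 0.922]
force: [0.2, -0.8, -0.1]
width: -0.0
gripper_force: 0.0
at [ 475.3 -204.4  181.2] yaw 0.922 F [ 0.2 -0.8 -0.1] w -0.0 gf 0.0 | turn rows(0.08): 9.88 then units xyz: [ 11.42 -16.03   1.25]
```

Run:
```python
from h import *
im,K,E=cam('wrist'); im2,_,_=cam('scene')
cv2.imwrite('pics/w2.png',np.hstack([cv2.resize(im,(400,300)),cv2.resize(im2[200:380,100:340],(400,300))])[:,:,::-1])
```

```text
(no output)
```

View pics/w2.png

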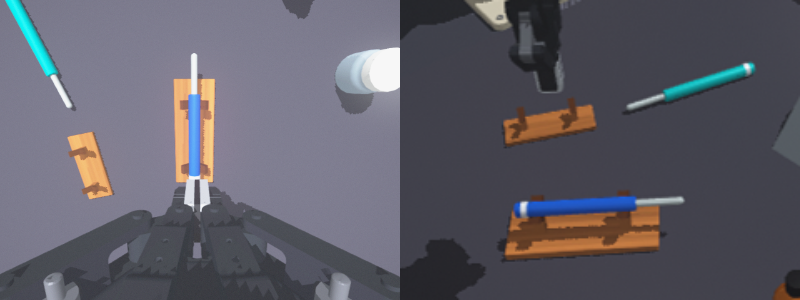

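Run:
```python
from h import *
s=ctrl.read_state(); e=s['eef_pos']; print(e,s['width'],s['qpos'])
for c in('wrist','scene'):
    im,K,E=cam(c); print(c,'tcp px',proj(K,E,e).round(1)); print(E.round(2).tolist())
    hsv=cv2.cvtColor(im,cv2.COLOR_RGB2HSV); m=cv2.inRange(hsv,(108,150,60),(125,255,255)); n,l,st,ce=cv2.connectedComponentsWithStats(m)
    for i in range(1,n):
        if st[i,4]<300 or st[i,0]>500: continue
        ys,xs=np.nonzero(l==i); P=np.array([onz(K,E,(y,x),45) for y,x in zip(ys,xs)])[:,:2]; mu=P.mean(0); d=np.linalg.svd(P-mu,full_matrices=False)[2][0]; d*=np.sign(d[0]); q=(P-mu)@d
        print(st[i],mu.round(1),np.arctan2(d[1],d[0]).round(3),(mu+d*q.min()).round(1),(mu+d*q.max()).round(1))
    for r in ctrl.place_of(c,'stylus_tip'): print('tip',r['position'],r['confidence'],onz(K,E,r['position'],45).round(1))
```

```text
[ 472.76536529 -203.68034289  177.50460594] -0.03314762723488486 [ 0.48029445  0.46203127 -0.18289674  1.91033607  0.11640779  0.77670274
 -0.41553618]
wrist tcp px [279.4 314. ]
[[0.8, 0.58, 0.16, 513.33], [-0.6, 0.77, 0.21, -150.15], [0.0, -0.26, 0.97, 356.53], [0.0, 0.0, 0.0, 1.0]]
[306 150   4 131 362] [ 476.  -189.9] 0.914 [ 437.4 -240. ] [ 505.8 -151.4]
[317 150   7 132 619] [ 481.9 -200.8] 0.917 [ 446.  -247.7] [ 514.6 -158.1]
tip [169.8, 114.5] 0.89 [370.5 -68.4  45. ]
tip [80.9, 316.4] 0.74 [ 543.  -114.6   45. ]
scene tcp px [270.2 194.3]
[[0.67, -0.5, 0.54, 1012.41], [0.74, 0.44, -0.51, -438.26], [0.01, 0.74, 0.67, 733.22], [0.0, 0.0, 0.0, 1.0]]
[176 318  66  12 569] [ 473.3 -199.5] 0.919 [ 439.5 -243.9] [ 507.8 -154.4]
tip [263.4, 233.3] 0.81 [378.2 -80.1  45. ]
tip [318.9, 269.7] 0.66 [ 536.9 -113.2   45. ]
```

```bash
python3 -m crank '[[[0,0,0,0],[0,0,0,0],[0,0,0,0],[0,0,0,0],[0,0,0,0],[0,0,0,0],[0,0,0,0]]]' -1
python3 -m crank '[[[0,0,1,0],[0,0,1,0],[0,0,1,0],[0,0,1,0],[0,0,1,0],[0,0,0.7,0],[0,0,0.37,0],[0,0,0,0],[0,0,0,0]]]' 
python3 -m crank '[[[0,0,0,0],[0,0,0,0],[0,0,0,0],[0,0,0,0]]]' 0.4
python3 - <<'E'
from h import *
im,K,E=cam('wrist'); im2,_,_=cam('scene')
cv2.imwrite('pics/w3.png',np.hstack([cv2.resize(im,(400,300)),cv2.resize(im2[240:380,140:327],(400,300))])[:,:,::-1])
E
```

```text
clock: 7.73
eef_pos: [472.3, -203.4, 176.2]
tool_rot: [3.142, -0.0, 0.922]
force: [0.0, -0.2, -0.3]
width: 83.5
gripper_force: 0.0
clock: 8.48
eef_pos: [472.5, -203.4, 24.6]
tool_rot: [-3.142, 0.0, 0.922]
force: [-0.1, -0.4, -0.6]
width: 85.3
gripper_force: 0.0
clock: 8.82
eef_pos: [472.8, -203.7, 25.3]
tool_rot: [3.14, -0.0, 0.922]
force: [0.1, 0.1, 1.0]
width: 38.9
gripper_force: 0.0
```

View pics/w3.png

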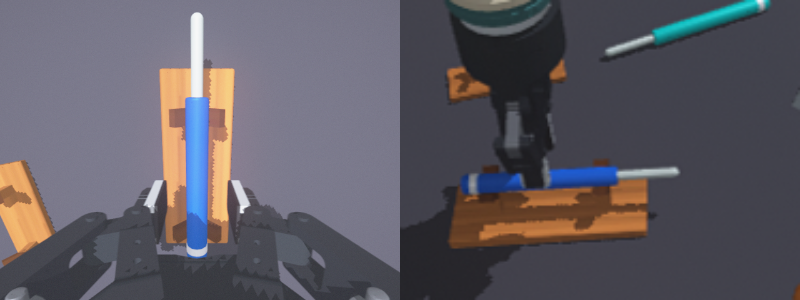

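```bash
python3 -m crank '[[[0,0,0,0],[0,0,0,0],[0,0,0,0],[0,0,0,0]]]' 0.6
python3 -m crank '[[[0,0,0,0],[0,0,0,0],[0,0,0,0],[0,0,0,0]]]' 0.8
python3 -c "
from h import *
im,K,E=cam('wrist'); im2,_,_=cam('scene')
cv2.imwrite('pics/w4.png',np.hstack([cv2.resize(im,(400,300)),cv2.resize(im2[240:380,140:327],(400,300))])[:,:,::-1])
print(ctrl.read_state())"
```

```text
clock: 9.25
eef_pos: [472.2, -203.4, 24.4]
tool_rot: [-3.142, 0.0, 0.922]
force: [-0.6, -0.4, -0.6]
width: 17.2
gripper_force: 0.0
clock: 9.58
eef_pos: [472.3, -203.4, 24.4]
tool_rot: [-3.142, -0.0, 0.922]
force: [-0.1, -0.5, -0.1]
width: 8.6
gripper_force: 0.0
{'clock': 9.6833, 'qpos': array([ 0.43023603,  0.70732041, -0.11714526,  2.02805144,  0.188888  ,
        0.41622406, -0.48065072]), 'qd': array([-1.04948890e-03, -6.77843842e-04, -9.13198150e-05,  1.05108366e-03,
       -2.41228577e-03,  1.64189439e-03, -5.02128684e-04]), 'tau': array([-1.27294326e-03, -5.00133312e+01, -8.01929757e-01, -9.16959912e+00,
        5.04343960e-03,  1.23678015e-03, -5.08964638e-05]), 'eef_pos': array([ 472.26391084, -203.34631617,   24.43879802]), 'tool_rot': array([-3.14157185e+00, -2.59911556e-05,  9.22221176e-01]), 'force': array([-0.18213433,  0.02047594,  0.30010287]), 'torque': array([ 0.00655524,  0.01218287, -0.06255595]), 'gripper_force': 0.0, 'width': 8.779179731307167}
```

View pics/w4.png

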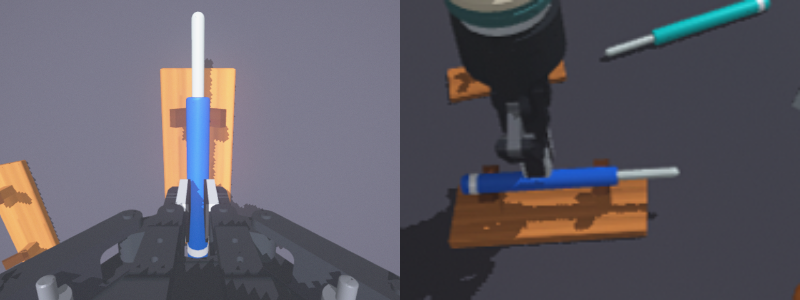

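Run:
```python
from h import *
im,K,E=cam('scene'); 
for z in (25,35,45,50,55,60,70): print(z,proj(K,E,[472.3,-203.4,z]).round(1))
im,K,E=cam('wrist');print(ctrl.read_state()['eef_pos'])
for z in (25,45,55,60,70): print('w',z,proj(K,E,[472.3,-203.4,z]).round(1))
for r in ctrl.place_of('wrist','stylus_tip')[:1]: print(r['position'],[proj(K,E,[538,-114,z]).round(1) for z in (20,45)])
```

```text
25 [331.2 207.5]
35 [327.6 206.7]
45 [324.  205.9]
50 [322.2 205.5]
55 [320.3 205.1]
60 [318.4 204.7]
70 [314.7 203.9]
[ 472.26771523 -203.3917098    24.47031984]
w 25 [279.7 314.1]
w 45 [295.2 314. ]
w 55 [304.4 313.9]
w 60 [309.4 313.9]
w 70 [320.3 313.9]
[15.8, 318.5] [array([ 40.6, 310. ]), array([ 23.2, 309.2])]
```

```bash
python3 -m crank '[[[0,0,0,0],[0,0,0,0],[0,0,0,0],[0,0,0,0],[0,0,0,0]]]' 0
python3 -m crank '[[[0,0,0.3,0],[0,0,0.3,0],[0,0,0.3,0],[0,0,0,0]]]'
python3 -m crank '[[[0,0,0,0],[0,0,0,0],[0,0,0,0],[0,0,0,0],[0,0,0,0]]]' 1
```

```text
clock: 10.25
eef_pos: [472.3, -203.4, 24.5]
tool_rot: [3.142, -0.0, 0.922]
force: [-0.6, 0.1, 0.5]
width: 42.8
gripper_force: 0.0
clock: 10.58
eef_pos: [471.0, -202.9, 0.1]
tool_rot: [-3.139, 0.001, 0.922]
force: [-0.3, -0.4, 0.1]
width: 42.8
gripper_force: 0.0
clock: 11.0
eef_pos: [472.8, -203.6, 2.3]
tool_rot: [3.141, -0.0, 0.922]
force: [0.9, -0.3, 0.2]
width: 13.6
gripper_force: 58.5
```

```bash
python3 -m crank '[[[0,0,-0.3,0],[0,0,-0.7,0],[0,0,-1,0],[0,0,-1,0],[0,0,-1,0],[0,0,-1,0],[0,0,-1,0],[0,0,0,0]]]'
python3 -m crank '[[[0,0,0,1],[0,0,0,1],[0,0,0,1],[0,0,0,1],[0,0,0,1],[0,0,0,1],[0,0,0,1],[0,0,0,1],[0,0,0,1],[0,0,0,0.88],[0,0,0,0]]]'
python3 -c "
from h import *
go([705.7,230.3,122],.132)
im,K,E=cam('wrist'); im2,_,_=cam('scene')
cv2.imwrite('pics/w5.png',np.hstack([cv2.resize(im,(400,300)),cv2.resize(im2[150:390,100:420],(400,300))])[:,:,::-1])
"
```

```text
clock: 11.67
eef_pos: [475.0, -204.3, 156.9]
tool_rot: [3.133, -0.002, 0.922]
force: [1.0, -0.5, 0.2]
width: 13.7
gripper_force: 58.6
clock: 12.58
eef_pos: [471.6, -202.9, 151.7]
tool_rot: [-3.141, 0.001, 0.13]
force: [0.6, 0.8, -0.9]
width: 13.6
gripper_force: 58.6
at [ 471.6 -202.9  151.7] yaw 0.13 F [ 0.6  0.8 -0.9] w 13.6 gf 58.6 | turn rows(0.08): -0.02 then units xyz: [ 11.56 -15.95   1.19]
```

View pics/w5.png

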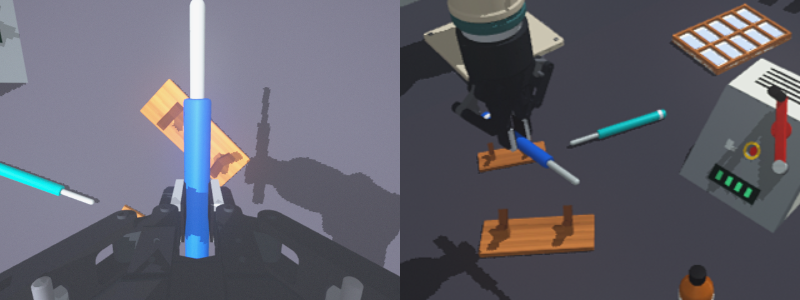

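```bash
python3 -m crank '[[[0.5,0,0,0],[1,0,0,0],[1,0,0,0],[1,0,0,0],[1,0,0,0],[1,0,0,0],[1,0,0,0],[1,0,0,0],[1,0,0,0],[1,0,0,0],[1,0,0,0],[1,0,0,0]]]'
python3 -m crank '[[[0.06,-0.95,0,0],[0,-1,0,0],[0,-1,0,0],[0,-1,0,0],[0,-1,0,0],[0,-1,0,0],[0,-1,0,0],[0,-1,0,0],[0,-1,0,0],[0,-1,0,0],[0,-1,0,0],[0,-1,0,0]]]'
python3 -m crank '[[[0,-1,0,0],[0,-1,0,0],[0,-1,0,0],[0,-1,0,0],[0,0,0,0],[0,0,0,0]]]'
python3 -c "
from h import *
go([705.7,230.3,51.6],.132)"
```

```text
clock: 13.68
eef_pos: [757.9, -165.4, 151.5]
tool_rot: [-3.141, 0.001, 0.133]
force: [0.5, -0.6, -0.3]
width: 13.7
gripper_force: 58.6
clock: 14.68
eef_pos: [718.8, 131.8, 151.6]
tool_rot: [-3.141, 0.001, 0.133]
force: [-0.1, -0.2, -0.2]
width: 13.3
gripper_force: 58.7
clock: 15.18
eef_pos: [705.1, 232.7, 151.3]
tool_rot: [-3.14, 0.001, 0.137]
force: [-0.2, -0.8, -0.9]
width: 13.1
gripper_force: 58.7
at [705.1 232.7 151.3] yaw 0.137 F [-0.2 -0.8 -0.9] w 13.1 gf 58.7 | turn rows(0.08): 0.06 then units xyz: [0.01 0.1  3.99]
```

```bash
python3 -m crank '[[[0,0,0.9,0],[0,0,0.9,0],[0,0,0.7,0],[0,0,0.2,0],[0,0,0.2,0],[0,0,0.15,0],[0,0,0,0]]]'
python3 -m crank '[[[0,0,0.15,0],[0,0,0.15,0],[0,0,0.1,0],[0,0,0,0]]]'
```

```text
clock: 15.77
eef_pos: [707.0, 228.2, 77.6]
tool_rot: [3.141, -0.0, 0.131]
force: [-3.0, -1.4, 5.3]
width: 13.4
gripper_force: 59.6
clock: 16.1
eef_pos: [709.3, 228.6, 69.3]
tool_rot: [3.141, -0.006, 0.131]
force: [-1.7, -1.2, 7.6]
width: 13.6
gripper_force: 60.8
```

```bash
python3 -m crank '[[[0,0,0.15,0],[0,0,0.15,0],[0,0,0.15,0],[0,0,0.15,0],[0,0,0,0]]]'
python3 -m crank '[[[0,0,0.1,0],[0,0,0.1,0],[0,0,0,0]]]'
python3 -c "
from h import *
go([705.7,230.3,49],.132)"
```

```text
clock: 16.52
eef_pos: [711.4, 229.0, 54.5]
tool_rot: [3.141, -0.01, 0.131]
force: [2.9, -1.2, 6.9]
width: 13.6
gripper_force: 58.6
clock: 16.77
eef_pos: [711.8, 230.5, 49.8]
tool_rot: [-3.14, -0.011, 0.131]
force: [4.0, 0.8, 5.2]
width: 13.5
gripper_force: 58.6
at [711.8 230.5  49.8] yaw 0.131 F [4.  0.8 5.2] w 13.5 gf 58.6 | turn rows(0.08): -0.01 then units xyz: [-0.24 -0.02  0.03]
```

```bash
python3 -m crank '[[[0,0,-0.5,0],[0,0,-1,0],[0,0,-1,0],[0,0,-1,0],[0,0,-0.6,0],[0,0.5,0,0],[0,1,0,0],[0,1,0,0],[0,1,0,0],[0,1,0,0],[0,1,0,0],[0,1,0,0]]]'
python3 -m crank '[[[0,1,0,0],[0,1,0,0],[0,1,0,0],[-1,0,0,0],[-1,0,0,0],[-1,0,0,0],[-1,0,0,0],[-1,0,0,0],[0,0,0,-1],[0,0,0,-1],[0,0,0,-1],[0,0,0,-1]]]'
python3 -m crank '[[[0,0,0,-1],[0,0,0,-1],[0,0,0,-1],[0,0,0,-1],[0,0,0,-1],[0,0,0,-1],[0,0,0,-1],[0,0,0,-1],[0,0,0,-1],[0,0,0,-1],[0,0,0,-1],[0,0,0,-1]]]'
python3 -m crank '[[[0,0,0,-1],[0,0,0,-1],[0,0,0,-1],[0,0,0,-0.65],[0,0,0,0],[0,0,0,0]]]'
python3 - <<'E'
from h import *
s=ctrl.read_state(); e=s['eef_pos']; print(e,s['tool_rot'])
o=[];ims=[]
for c in('scene','top'):
    im,K,E=cam(c); ims.append(im)
    for r in ctrl.place_of(c,'stylus_tip')[:4]: print(c,np.round(r['position'],1),round(r['confidence'],2),proj(K,E,np.array(e)+[-13,86,-29]).round(1))
    print(c,'well proj',proj(K,E,[595.7,108.8,64]).round(1))
cv2.imwrite('pics/v.png',np.hstack([cv2.resize(ims[0][160:310,230:430],(400,300)),cv2.resize(ims[1][150:285,240:420],(400,300))])[:,:,::-1])
E
```

```text
clock: 17.77
eef_pos: [727.3, 65.6, 147.9]
tool_rot: [3.141, 0.001, 0.131]
force: [0.9, -0.5, -1.1]
width: 13.1
gripper_force: 58.6
clock: 18.77
eef_pos: [613.0, -23.7, 148.3]
tool_rot: [3.141, 0.001, 0.455]
force: [0.0, -0.2, -0.4]
width: 13.5
gripper_force: 58.6
clock: 19.77
eef_pos: [613.0, -23.8, 148.0]
tool_rot: [-3.141, 0.001, 1.415]
force: [0.1, -0.4, -1.4]
width: 13.4
gripper_force: 58.6
clock: 20.27
eef_pos: [613.2, -23.4, 148.0]
tool_rot: [-3.141, 0.0, 1.701]
force: [0.1, 0.1, 0.1]
width: 13.5
gripper_force: 58.7
[613.17692239 -23.38389985 147.96574929] [-3.14089924e+00  4.97073277e-04  1.70115288e+00]
scene [262.8 365.3] 0.94 [261.7 367.8]
scene [264.  236.3] 0.65 [261.7 367.8]
scene well proj [270.2 380.7]
top [301.9 358.4] 0.57 [198.  308.6]
top [194.6 318.5] 0.55 [198.  308.6]
top well proj [204.1 290.5]
```

View pics/v.png

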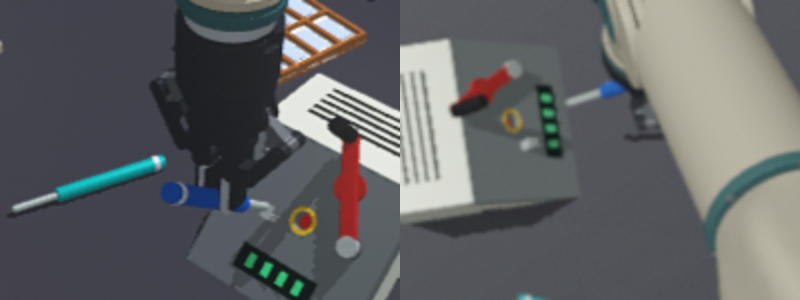

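Run:
```python
from h import *
im,K,E=cam('scene'); im0=cv2.imread('pics/scene.png')[:,:,::-1]
for r in range(252,272): print(r,' '.join('%3d'%v for v in im[r,346:374].max(1)),'|',' '.join('%3d'%v for v in im0[r,352:374].max(1)))
_,Kt,Et=cam('top')
for z in (90,100,110,120,130,140):
    p=onz(Kt,Et,(195.9,315.8),z); print(z,p.round(1),proj(K,E,p).round(1))
```

```text
252  34  36  37  37  37  39  40  39  37  38  38  58  92 103 100 100 100  99 101 100 100 100 100 101 100 100 100 100 | 101 100 100 100 101 101 100 101 100 101 101 102 101 101 100 101 101 102 102 102 101 102
253  34  37  37  38  37  43  43  40  51  58  64  91 102 101 100  99 100 100  99 100 100  99 100 101 100 100 100 101 | 101 101 100 100 100 100 101 100 101 100 101 103 101 101 101 101 101 102 101 101 101 102
254  34  37  36  37  36  39  39  47  87 104 102 101 100  99  99  99 100  99 100 100 100 100 100 100 101 100 100 101 | 101 101 102  99 101 101 100 101 100 101 100 100 101 101 101 101 102 101 100 101 102 101
255  35  37  37  37  37  38  39  45  85 101 100 100 100 100  99 100 100 100 100  99 100 100 100  99  99  99 100 100 | 100 100 101 101 100 101 101 101 101 101 101 101 101 101 101 102 101 101 101 101 101 102
256  34  37  38  37  39  42  39  44  84 100 100  99 100  99  99  99 100 100  99 100 100 100 100 100 100 101 100 100 | 101 100 100 101 100 101 101 100 101 101 100 101 101 100 101 101 101 101 101 101 100 101
257  33  37  37  36  37  38  38  50  92 101  97  98  99  98  99  99 10
[... 2546 characters left out ...]
9 100  99  97 117 137 128 121 124 113  94  81  77  78  79  80
270  98  99  98  99  99  99  99  98  99  99  99  99  98  99 100  98  82  79  84 100 117 106  84  77  77  79  77  80 |  99  99  99 100  99  99  99  99 100  98  84  80  85 100 117 108  85  76  78  79  79  81
271  99  98  99  99  99  99  98  99  99  99  98  99  99 100  99  85  76  76  76  76  83  85  79  77  77  78  78  80 |  99  99 100  99 100 100 100 100  99  85  76  77  77  77  83  86  80  78  78  79  80  81
90 [610.1  45.3  90. ] [280.7 363.8]
100 [608.2  45.3 100. ] [276.2 363.5]
110 [606.4  45.3 110. ] [271.7 363.2]
120 [604.6  45.3 120. ] [267.1 362.8]
130 [602.8  45.3 130. ] [262.4 362.5]
140 [601.   45.2 140. ] [257.7 362.1]
```

```bash
python3 -m crank '[[[0.5,0.04,0.5,0],[0.5,0.04,0.6,0],[0.5,0,0.54,0],[0.45,0,0.5,0],[0,0,0,0],[0,0,0,0]]]'
python3 - <<'E'
from h import *
s=ctrl.read_state(); e=s['eef_pos']; print(e,s['tool_rot'],s['force'])
im,K,E=cam('scene'); im0=cv2.imread('pics/scene.png')[:,:,::-1]
imt,Kt,Et=cam('top'); 
w=[596.2,109.5,64]; p=np.array(e)+[-10.7,70.4,-16.5]; print('pred tip',p.round(1),proj(K,E,p).round(1),proj(Kt,Et,p).round(1),'well',proj(K,E,w).round(1),proj(Kt,Et,w).round(1))
for c in('scene','top'): print(c,[(np.round(r['position'],1),round(r['confidence'],2)) for r in ctrl.place_of(c,'stylus_tip')[:3]])
a=cv2.resize(im[245:290,345:405],(400,300),interpolation=cv2.INTER_NEAREST); b=cv2.resize(imt[180:219,274:326],(400,300),interpolation=cv2.INTER_NEAREST)
cv2.imwrite('pics/v2.png',np.hstack([a,b])[:,:,::-1])
E
```

```text
clock: 21.07
eef_pos: [608.7, 27.1, 94.4]
tool_rot: [-3.14, 0.0, 1.705]
force: [0.0, -0.5, 0.0]
width: 13.5
gripper_force: 58.7
[608.74465058  27.12408209  94.38893266] [-3.14033292e+00  5.03324011e-06  1.70532766e+00] [ 0.00509762 -0.48252283  0.04996667]
pred tip [598.   97.5  77.9] [268.4 378.2] [202.1 294.7] well [270.2 381.1] [203.9 290.2]
scene [(array([264.3, 233.8]), 0.93), (array([270.6, 376.9]), 0.62)]
top [(array([304.2, 359.9]), 0.78), (array([201.9, 295.7]), 0.67)]
```

View pics/v2.png

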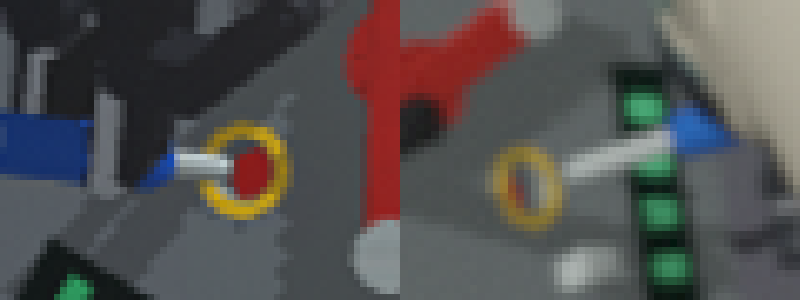

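Run:
```python
from h import *
_,K,E=cam('scene');_,Kt,Et=cam('top')
s=ctrl.read_state(); e=np.array(s['eef_pos'])
w=tri([(K,E,(270.5,381.9)),(Kt,Et,(204.3,290.6))]);t=tri([(K,E,(269.8,380.2)),(Kt,Et,(201.8,295.2))])
for n,p,a,b in(('w',w,(270.5,381.9),(204.3,290.6)),('t',t,(269.8,380.2),(201.8,295.2))): print(n,p.round(1),(proj(K,E,p)-a).round(1),(proj(Kt,Et,p)-b).round(1))
d=w-t; y=s['tool_rot'][2]; c,n=np.cos(y),np.sin(y)
print('tip->well tool xyz mm',round(c*d[0]+n*d[1],1),round(n*d[0]-c*d[1],1),round(-d[2],1), 'e-t',(e-t).round(1))
```

```text
w [596.4 109.5  63.1] [ 0.1 -0.8] [-0.4 -0.4]
t [600.5  97.8  75.7] [ 0.1 -1. ] [-0.5 -0.6]
tip->well tool xyz mm 12.2 -2.6 12.7 e-t [  9.3 -72.2  19.8]
```

```bash
python3 -m crank '[[[0,-0.07,0,0],[0.2,0,0.2,0],[0.2,0,0.2,0],[0.12,0,0.13,0],[0.1,0,0.1,0],[0,0,0,0],[0,0,0,0]]]'
python3 -m crank '[[[0.05,0,0.05,0],[0.05,0,0.05,0],[0,0,0,0],[0,0,0,0]]]'
```

```text
clock: 21.95
eef_pos: [605.2, 42.1, 78.6]
tool_rot: [-3.141, -0.0, 1.705]
force: [0.1, -1.3, -2.0]
width: 13.4
gripper_force: 58.7
clock: 22.28
eef_pos: [605.0, 44.2, 76.5]
tool_rot: [-3.142, -0.0, 1.704]
force: [0.5, 0.2, -1.2]
width: 12.9
gripper_force: 58.7
```

```bash
python3 -m crank '[[[0.06,0,0.06,0],[0.06,0,0.06,0],[0,0,0,0],[0,0,0,0]]]'
python3 -m crank '[[[0.05,0,0.05,0],[0.05,0,0.05,0],[0,0,0,0],[0,0,0,0]]]'
```

```text
clock: 22.62
eef_pos: [604.9, 46.7, 73.6]
tool_rot: [3.141, 0.001, 1.704]
force: [0.7, -1.1, 1.7]
width: 13.6
gripper_force: 58.8
clock: 22.95
eef_pos: [604.6, 49.1, 71.1]
tool_rot: [3.141, 0.001, 1.703]
force: [1.0, -2.9, 1.8]
width: 13.6
gripper_force: 58.9
```

```bash
python3 -m crank '[[[0.05,0,0.05,0],[0,0,0,0],[0,0,0,0]]]'
python3 -m crank '[[[0.05,0,0.05,0],[0,0,0,0],[0,0,0,0]]]'
python3 -m crank '[[[0.04,0,0.04,0],[0,0,0,0],[0,0,0,0]]]'
```

```text
clock: 23.2
eef_pos: [604.5, 49.8, 70.0]
tool_rot: [3.141, 0.001, 1.703]
force: [-0.6, -5.6, 4.7]
width: 13.7
gripper_force: 59.2
clock: 23.45
eef_pos: [604.7, 49.4, 69.2]
tool_rot: [3.141, 0.003, 1.702]
force: [0.9, -7.6, 8.5]
width: 13.2
gripper_force: 59.6
clock: 23.7
eef_pos: [604.9, 49.1, 68.6]
tool_rot: [3.141, 0.005, 1.702]
force: [0.2, -10.4, 10.7]
width: 13.1
gripper_force: 59.9
```

```bash
python3 -m crank '[[[0,0,0,0],[0,0,0,0],[0,0,0,0],[0,0,0,0],[0,0,0,0],[0,0,0,0],[0,0,0,0],[0,0,0,0],[0,0,0,0],[0,0,0,0],[0,0,0,0],[0,0,0,0]]]'
python3 -m crank '[[[-0.2,0,-0.2,0],[-0.5,0,-0.5,0],[-0.7,0,-0.7,0],[-1,0,-1,0],[-1,0,-1,0],[-0.7,0,-1,0],[0,0,-0.8,0],[0,0,0,0]]]'
python3 -c "
from h import *
go([484.3,-187.6,150],.922)"
```

```text
clock: 24.7
eef_pos: [604.9, 49.1, 68.6]
tool_rot: [3.141, 0.005, 1.702]
force: [-0.4, -9.9, 10.3]
width: 13.7
gripper_force: 59.9
clock: 25.37
eef_pos: [620.2, -48.1, 201.4]
tool_rot: [3.134, -0.001, 1.702]
force: [1.2, 0.5, -0.1]
width: 13.4
gripper_force: 58.6
at [620.2 -48.1 201.4] yaw 1.702 F [ 1.2  0.5 -0.1] w 13.4 gf 58.6 | turn rows(0.08): 9.75 then units xyz: [-7.73 -0.96  2.06]
```

```bash
python3 -m crank '[[[0,0,0,1],[0,0,0,1],[0,0,0,1],[0,0,0,1],[0,0,0,1],[0,0,0,1],[0,0,0,1],[0,0,0,1],[0,0,0,1],[0,0,0,0.75],[0,0,0,0],[0,0,0,0]]]'
python3 -c "
from h import *
go([479.5,-193.8,45],.922)"
```

```text
clock: 26.37
eef_pos: [616.9, -46.5, 196.4]
tool_rot: [-3.139, -0.0, 0.928]
force: [-0.0, 1.0, -1.0]
width: 13.5
gripper_force: 58.7
at [616.9 -46.5 196.4] yaw 0.928 F [-0.  1. -1.] w 13.5 gf 58.7 | turn rows(0.08): 0.07 then units xyz: [-8.01 -0.82  6.06]
```

```bash
python3 -m crank '[[[-1,0,0,0.07],[-1,0,0,0],[-1,0,0,0],[-1,0,0,0],[-1,-0.2,0,0],[-1,-0.2,0,0],[-1,-0.2,0.5,0],[-1,-0.22,0.8,0],[0,0,1,0],[0,0,1,0],[0,0,0,0],[0,0,0,0]]]'
python3 -c "
from h import *
go([479.5,-193.8,37],.922)
for c in ('scene','top'):
    im,K,E=cam(c); print(c,[(np.round(r['position'],1),round(r['confidence'],2)) for r in ctrl.place_of(c,'stylus_tip')[:3]],proj(K,E,np.array(ctrl.read_state()['eef_pos'])+[.604*72,.797*72,-18]).round(1))
"
```

```text
clock: 27.37
eef_pos: [479.1, -193.9, 114.2]
tool_rot: [-3.139, 0.0, 0.92]
force: [0.7, 0.1, -0.0]
width: 13.3
gripper_force: 58.7
at [ 479.1 -193.9  114.2] yaw 0.92 F [ 0.7  0.1 -0. ] w 13.3 gf 58.7 | turn rows(0.08): -0.02 then units xyz: [0.01 0.01 3.09]
scene [(array([264.2, 236.7]), 0.79)] [301.7 252.2]
top [(array([301.8, 357.8]), 0.86), (array([229.8, 392.4]), 0.45)] [228.5 392.5]
```

Top view agrees with the predicted tip. Lower until contact, then press level.

```bash
python3 -m crank '[[[0,0,0.8,0],[0,0,0.8,0],[0,0,0.6,0],[0,0,0.4,0],[0,0,0.2,0],[0,0,0,0]]]'
python3 -m crank '[[[0,0,0.2,0],[0,0,0.2,0],[0,0,0.2,0],[0,0,0,0]]]'
python3 -m crank '[[[0,0,0.2,0],[0,0,0.2,0],[0,0,0.2,0],[0,0,0,0]]]'
```

```text
clock: 28.07
eef_pos: [479.9, -194.8, 44.7]
tool_rot: [-3.141, 0.0, 0.919]
force: [-0.4, -0.3, -0.6]
width: 13.4
gripper_force: 58.7
clock: 28.4
eef_pos: [480.9, -193.9, 29.9]
tool_rot: [3.141, -0.002, 0.919]
force: [1.2, 3.3, 2.3]
width: 13.3
gripper_force: 59.9
clock: 28.73
eef_pos: [477.4, -197.7, 15.6]
tool_rot: [-3.141, 0.004, 0.916]
force: [-5.5, -3.8, 12.4]
width: 13.6
gripper_force: 67.4
```

```bash
python3 -m crank '[[[0,0,0.15,0],[0,0,0.15,0],[0,0,0,0]]]'
python3 -m crank '[[[0,0,0.15,0],[0,0,0.05,0],[0,0,0,0],[0,0,0,0]]]'
python3 - <<'E'
from h import *
for c in('scene','wrist'):
    im,K,E=cam(c); print(c,[(np.round(r['position'],1),round(r['confidence'],2)) for r in ctrl.place_of(c,'stylus_tip')[:3]],[proj(K,E,[538,-114,z]).round(1) for z in(30,45)])
E
```

```text
clock: 28.98
eef_pos: [477.2, -198.0, 8.0]
tool_rot: [-3.14, 0.005, 0.915]
force: [-5.2, -4.8, 10.6]
width: 13.3
gripper_force: 69.1
clock: 29.32
eef_pos: [477.1, -198.1, 3.4]
tool_rot: [-3.14, 0.005, 0.916]
force: [-6.4, -4.6, 13.3]
width: 13.4
gripper_force: 70.5
scene [(array([323.8, 264.7]), 0.96), (array([265.5, 235.5]), 0.88), (array([282.3, 403.3]), 0.5)] [array([324.9, 270.2]), array([319.5, 269.7])]
wrist [(array([ 59.8, 314.4]), 0.75)] [array([ 40.1, 305.4]), array([ 28.3, 304.3])]
```

```bash
python3 -m crank '[[[0,0,0.1,0],[0,0,0.1,0],[0,0,0.1,0],[0,0,0,0],[0,0,0,0]]]'
python3 - <<'E'
from h import *
for c in('scene',):
    im,K,E=cam(c); print(c,[(np.round(r['position'],1),round(r['confidence'],2)) for r in ctrl.place_of(c,'stylus_tip')[:3]])
    hsv=cv2.cvtColor(im,cv2.COLOR_RGB2HSV); m=cv2.inRange(hsv,(108,150,60),(125,255,255))[300:345,160:280]; ys,xs=np.nonzero(m); ys+=300;xs+=160
    for lo,hi in((xs.min(),xs.min()+12),(xs.max()-12,xs.max()+1)): k=(xs>=lo)&(xs<hi); print(lo,hi,ys[k].mean())
    im=cv2.imread('pics/scene.png')[:,:,::-1]; hsv=cv2.cvtColor(np.ascontiguousarray(im),cv2.COLOR_RGB2HSV); m=cv2.inRange(hsv,(108,150,60),(125,255,255))[300:345,160:280]; ys,xs=np.nonzero(m); ys+=300;xs+=160
    for lo,hi in((xs.min(),xs.min()+12),(xs.max()-12,xs.max()+1)): k=(xs>=lo)&(xs<hi); print('home',lo,hi,ys[k].mean())
E
```

```text
clock: 29.93
eef_pos: [477.2, -197.9, -2.8]
tool_rot: [-3.141, 0.005, 0.915]
force: [-8.7, -3.4, 25.8]
width: 13.2
gripper_force: 73.8
scene [(array([322.1, 263.6]), 0.76), (array([267.9, 234.1]), 0.67)]
164 176 325.734375
224 237 322.00877192982455
home 168 180 325.06666666666666
home 229 242 321.8224299065421
```

```bash
python3 -m crank '[[[0,0,-0.15,0],[0.1,0,0,0],[0.15,0,0,0],[0.1,0,0,0],[0,0,0,0],[0,0,0,0]]]'
python3 -m crank '[[[0,0,0,0],[0,0,0,0],[0,0,0,0],[0,0,0,0]]]' 0
python3 - <<'E'
from h import *
for c in('scene',):
    im,K,E=cam(c); print(c,[(np.round(r['position'],1),round(r['confidence'],2)) for r in ctrl.place_of(c,'stylus_tip')[:3]])
    hsv=cv2.cvtColor(im,cv2.COLOR_RGB2HSV); m=cv2.inRange(hsv,(108,150,60),(125,255,255))[300:345,160:280]; ys,xs=np.nonzero(m); ys+=300;xs+=160
    for lo,hi in((xs.min(),xs.min()+12),(xs.max()-12,xs.max()+1)): k=(xs>=lo)&(xs<hi); print(lo,hi,ys[k].mean())
E
```

```text
clock: 30.53
eef_pos: [485.7, -187.0, -1.6]
tool_rot: [-3.141, -0.001, 0.919]
force: [-0.2, 0.8, 0.6]
width: 13.4
gripper_force: 71.0
clock: 30.87
eef_pos: [485.2, -188.3, -1.4]
tool_rot: [3.141, 0.0, 0.918]
force: [-0.3, -0.1, -0.2]
width: 42.5
gripper_force: 0.0
scene [(array([322. , 271.3]), 0.72), (array([343.7, 221. ]), 0.64), (array([265.1, 236.2]), 0.56)]
171 183 325.1034482758621
232 245 321.5943396226415
```

```bash
python3 -m crank '[[[0,0,-0.5,0],[0,0,-1,0],[0,0,-1,0],[0,0,-1,0],[0,0,-1,0],[0,0,-1,0],[0,0,-1,0],[0,0,-1,0],[0,0,-1,0],[0,0,0,-1],[0,0,0,-1],[0,0,0,-1]]]' -1
python3 -m crank '[[[0,0,0,-1],[0,0,0,-1],[0,0,0,-1],[0,0,0,-1],[0,0,0,-1],[0,0,0,-1],[0,0,0,-0.8],[0,0,0,0],[0,0,0,0]]]'
python3 - <<'E'
from h import *
o=[]
for c in('scene','top'):
    im,K,E=cam(c); r=ctrl.place_of(c,'guard_knob'); print(c,[(np.round(q['position'],1),round(q['confidence'],2)) for q in r[:2]])
    if r: o.append((K,E,r[0]['position']))
    P=np.array([650.8,116.5,64]);yu=np.array([-.991,-.131,0]);u=np.array([-.131*.707,.991*.707,.707]);n=np.array([.131*.707,-.991*.707,.707])
    for t in(.9,1.0,1.1,1.2): print(t,proj(K,E,P+104*(np.cos(t)*yu+np.sin(t)*u)+42*n).round(1))
    hsv=cv2.cvtColor(im,cv2.COLOR_RGB2HSV); m=cv2.inRange(hsv,(0,170,60),(8,255,255)); n_,l,st,ce=cv2.connectedComponentsWithStats(m); i=1+np.argmax(st[1:,4]); print(st[i],ce[i])
if len(o)==2: print(tri(o).round(1))
go([600.4,140.5,121.8],1.703)
E
```

```text
clock: 31.97
eef_pos: [485.2, -188.2, 211.9]
tool_rot: [3.14, 0.0, 1.162]
force: [-0.2, -0.5, -0.2]
width: 85.5
gripper_force: 0.0
clock: 32.72
eef_pos: [484.9, -188.1, 211.1]
tool_rot: [-3.141, -0.0, 1.7]
force: [0.5, -0.3, -0.4]
width: 85.5
gripper_force: 0.0
scene [(array([222.9, 401.9]), 0.82)]
0.9 [225.7 390.1]
1.0 [224.7 395.5]
1.1 [224.3 401.1]
1.2 [224.4 406.6]
[397 230  16  49 429] [404.43822844 254.53379953]
top [(array([198.2, 270.3]), 0.71)]
0.9 [203.6 276.8]
1.0 [200.  274.3]
1.1 [196.1 272. ]
1.2 [192. 270.]
[268 182  21  13 118] [278.8559322  188.20338983]
[595.8 150.8 157.4]
at [ 485.1 -188.1  211.2] yaw 1.701 F [ 0.1 -0.5 -0.5] w 85.3 gf 0.0 | turn rows(0.08): -0.02 then units xyz: [12.42  6.3   3.58]
```

```bash
python3 -m crank '[[[0.8,0.4,0,0],[1,0.5,0,0],[1,0.5,0,0],[1,0.5,0,0],[1,0.5,0,0],[1,0.5,0,0],[1,0.5,0,0],[1,0.5,0,0],[1,0.5,0,0],[1,0.5,0,0],[1,0.5,0,0],[1,0.5,0,0]]]'
python3 -m crank '[[[0.62,0.4,0,0],[0,0,0.8,0],[0,0,0,0],[0,0,0,0]]]'
python3 -c "
from h import *
go([600.4,140.5,121.8],1.703)"
```

```text
clock: 33.92
eef_pos: [593.0, 125.1, 211.2]
tool_rot: [-3.142, 0.0, 1.702]
force: [1.0, -0.6, -0.6]
width: 85.5
gripper_force: 0.0
clock: 34.25
eef_pos: [599.5, 139.6, 190.2]
tool_rot: [-3.138, 0.001, 1.702]
force: [0.4, -0.1, 0.4]
width: 85.2
gripper_force: 0.0
at [599.5 139.6 190.2] yaw 1.702 F [ 0.4 -0.1  0.4] w 85.2 gf 0.0 | turn rows(0.08): -0.01 then units xyz: [0.03 0.04 2.74]
```

```bash
python3 -m crank '[[[0,0.04,0.7,0],[0,0,0.7,0],[0,0,0.7,0],[0,0,0.4,0],[0,0,0.2,0],[0,0,0,0]]]'
python3 -m crank '[[[0,0,0,0],[0,0,0,0],[0,0,0,0],[0,0,0,0],[0,0,0,0],[0,0,0,0],[0,0,0,0],[0,0,0,0]]]' 1
python3 -c "
from h import *
go([600.4,140.5,121.8],1.703)
P=np.array([650.8,116.5,64]);x=np.array([-.131,.991,0]);z=np.array([0,0,1.]);yu=np.array([-.991,-.131,0])
last=None
for t in np.arange(1.1,-.21,-.1):
    a=np.array([104*np.sin(t)*.707,-104*np.cos(t),-104*np.sin(t)*.707])/25
    if last is not None: print(round(t,1),(a-last).round(2))
    last=a
"
```

```text
clock: 34.75
eef_pos: [601.3, 139.7, 123.3]
tool_rot: [-3.14, 0.001, 1.701]
force: [-0.1, -1.2, -0.1]
width: 85.2
gripper_force: 0.0
clock: 35.42
eef_pos: [601.3, 140.6, 124.2]
tool_rot: [-3.141, 0.0, 1.702]
force: [-2.3, -0.0, 5.4]
width: 12.9
gripper_force: 58.6
at [601.3 140.6 124.2] yaw 1.702 F [-2.3 -0.   5.4] w 12.9 gf 58.6 | turn rows(0.08): -0.01 then units xyz: [-0.   -0.04  0.1 ]
1.0 [-0.15 -0.36  0.15]
0.9 [-0.17 -0.34  0.17]
0.8 [-0.19 -0.31  0.19]
0.7 [-0.22 -0.28  0.22]
0.6 [-0.23 -0.25  0.23]
0.5 [-0.25 -0.22  0.25]
0.4 [-0.26 -0.18  0.26]
0.3 [-0.28 -0.14  0.28]
0.2 [-0.28 -0.1   0.28]
0.1 [-0.29 -0.06  0.29]
-0.0 [-0.29 -0.02  0.29]
-0.1 [-0.29  0.02  0.29]
-0.2 [-0.29  0.06  0.29]
```

```bash
python3 -m crank '[[[-0.15,-0.36,0.15,0],[-0.17,-0.34,0.17,0],[-0.19,-0.31,0.19,0],[0,0,0,0]]]'
python3 -m crank '[[[-0.22,-0.28,0.22,0],[-0.23,-0.25,0.23,0],[-0.25,-0.22,0.25,0],[-0.26,-0.18,0.26,0],[0,0,0,0]]]'
```

```text
clock: 35.75
eef_pos: [579.1, 124.7, 111.2]
tool_rot: [3.138, -0.001, 1.703]
force: [3.0, 1.5, 1.3]
width: 13.7
gripper_force: 61.8
clock: 36.17
eef_pos: [558.5, 95.9, 85.6]
tool_rot: [3.142, 0.001, 1.7]
force: [3.6, 2.4, -0.9]
width: 13.6
gripper_force: 65.2
```

Low forces; carry on to the stop with a slight overshoot.

```bash
python3 -m crank '[[[-0.28,-0.14,0.28,0],[-0.28,-0.1,0.28,0],[-0.29,-0.06,0.29,0],[0,0,0,0]]]'
python3 -m crank '[[[-0.15,-0.02,0.15,0],[-0.14,0,0.14,0],[0,0,0,0],[0,0,0,0]]]'
python3 -m crank '[[[-0.1,0,0.1,0],[-0.1,0,0.1,0],[0,0,0,0],[0,0,0,0]]]'
python3 - <<'E'
from h import *
e=ctrl.read_state()['eef_pos']; print(e)
P=np.array([650.8,116.5,64]);yu=np.array([-.991,-.131,0]);u=np.array([-.131*.707,.991*.707,.707])
d=np.array(e)+[0,0,42.7]-P; print('theta',np.arctan2(d@u,d@yu))
E
```

```text
clock: 36.5
eef_pos: [552.8, 73.6, 64.0]
tool_rot: [-3.139, 0.001, 1.7]
force: [0.3, -4.6, 4.2]
width: 12.9
gripper_force: 66.4
clock: 36.83
eef_pos: [552.8, 67.8, 58.2]
tool_rot: [-3.139, 0.001, 1.702]
force: [-1.0, -4.2, 4.7]
width: 13.2
gripper_force: 66.4
clock: 37.17
eef_pos: [553.2, 63.0, 53.4]
tool_rot: [-3.138, 0.001, 1.703]
force: [-2.6, -1.4, 4.8]
width: 13.0
gripper_force: 68.2
[553.16269259  62.99290369  53.39762184]
theta -0.05538580533517323
```

```bash
python3 -m crank '[[[-0.12,0,0.12,0],[-0.12,0,0.12,0],[0,0,0,0],[0,0,0,0]]]'
python3 - <<'E'
from h import *
P=np.array([650.8,116.5,64]);yu=np.array([-.991,-.131,0]);u=np.array([-.131*.707,.991*.707,.707]);nn=np.array([.131*.707,-.991*.707,.707])
f=np.array(ctrl.read_state()['force']); print('f yu,u,n',(f@yu).round(1),(f@u).round(1),(f@nn).round(1))
for c in('scene','top'):
    im,K,E=cam(c)
    print(c,'knob',[(np.round(q['position'],1),round(q['confidence'],2)) for q in ctrl.place_of(c,'guard_knob')[:2]])
    for t in(0,.1,.2): print(t,'knob',proj(K,E,P+104*(np.cos(t)*yu+np.sin(t)*u)+42*nn).round(1),'disc',proj(K,E,P+55*(np.cos(t)*yu+np.sin(t)*u)+16*nn).round(1))
    hsv=cv2.cvtColor(im,cv2.COLOR_RGB2HSV); m=cv2.inRange(hsv,(0,170,60),(8,255,255)); n_,l,st,ce=cv2.connectedComponentsWithStats(m); i=1+np.argmax(st[1:,4]); print('red',st[i],ce[i][::-1].round(1))
E
```

```text
clock: 37.5
eef_pos: [553.9, 57.5, 47.4]
tool_rot: [-3.139, 0.0, 1.703]
force: [-3.0, -1.3, 1.5]
width: 12.9
gripper_force: 66.9
f yu,u,n 3.1 0.4 1.6
scene knob [(array([250.5, 356.5]), 0.85)]
0 knob [255.3 352. ] disc [269.2 378.2]
0.1 knob [250.5 354.8] disc [266.7 379.7]
0.2 knob [246.1 358.1] disc [264.3 381.4]
red [360 256  42  28 391] [269.3 380.7]
top knob [(array([221.4, 307.2]), 0.39), (array([161.8, 371.4]), 0.18)]
0 knob [219.8 304.7] disc [202.4 294.5]
0.1 knob [219.6 301.6] disc [202.3 292.9]
0.2 knob [219.  298.4] disc [201.9 291.2]
red [293 219   2   4   6] [220.5 293.5]
```

```bash
cat > g.py <<'E'
from h import *
def theta():
    P=np.array([650.8,116.5,64]);yu=np.array([-.991,-.131,0]);u=np.array([-.131*.707,.991*.707,.707]);nn=np.array([.131*.707,-.991*.707,.707])
    for src in('first','now'):
        im,K,E=cam('scene')
        if src=='first': im=np.ascontiguousarray(cv2.imread('pics/scene.png')[:,:,::-1])
        hsv=cv2.cvtColor(im,cv2.COLOR_RGB2HSV); m=cv2.inRange(hsv,(0,150,60),(10,255,255)); m[:,:340]=0; m[:,430:]=0; ys,xs=np.nonzero(m)
        Q=[]
        for y,x in zip(ys,xs):
            o,d=ray(K,E,(y,x)); q=o+d*(((P+16*nn-o)@nn)/(d@nn))-P; Q.append((q@yu,q@u))
        Q=np.array(Q); Q=Q[(np.abs(Q)<130).all(1)]; mu=Q.mean(0); v=np.linalg.svd(Q-mu,full_matrices=False)[2][0]; v*=np.sign(v.sum()); t=(Q-mu)@v
        print(src,len(Q),'mean',mu.round(1),'theta pca',np.arctan2(v[1],v[0]).round(3),'from pivot',np.arctan2(mu[1],mu[0]).round(3),'span',t.min().round(1),t.max().round(1))
        if src=='now':
            im=im[235:300,340:427]; cv2.imwrite('pics/g.png',cv2.resize(im,None,fx=6,fy=6)[:,:,::-1])
theta()
e=np.array(ctrl.read_state()['eef_pos'])
E
python3 g.py
```

```text
first 503 mean [24.7 44.5] theta pca 1.233 from pivot 1.065 span -41.5 52.1
now 411 mean [51.2  1.9] theta pca 0.028 from pivot 0.038 span -42.3 46.8
```

```bash
python3 -m crank '[[[0,0,0,0],[0,0,0,0],[0,0,0,0],[0,0,0,0],[0,0,0,0]]]' -0.1
python3 g.py; python3 -c "
from h import *
print(ctrl.read_state()['eef_pos'])"
```

```text
clock: 38.22
eef_pos: [556.2, 58.1, 47.6]
tool_rot: [3.14, -0.001, 1.702]
force: [0.1, -0.4, -0.7]
width: 47.0
gripper_force: 0.0
first 503 mean [24.7 44.5] theta pca 1.233 from pivot 1.065 span -41.5 52.1
now 364 mean [46.3  1.6] theta pca 0.011 from pivot 0.035 span -37.6 36.4
[555.87137716  57.82980755  47.51425263]
```

```bash
python3 -m crank '[[[0,0,-0.5,0],[0,0,-1,0],[0,0,-1,0],[0,0,-1,0],[0,0,0,0],[0,0,0,0]]]'
python3 -m crank '[[[0.4,0,0,0],[0.8,0,0,0],[0.8,0,0,0],[0.1,0,0,0],[0,0,0,0],[0,0,0,0],[0,0,0,0]]]' 1
python3 -c "
from h import *
go([546.9,109,64],1.703)"
```

```text
clock: 38.82
eef_pos: [556.8, 57.7, 136.4]
tool_rot: [3.138, 0.0, 1.702]
force: [0.6, -0.5, 0.3]
width: 46.5
gripper_force: 0.0
clock: 39.4
eef_pos: [548.4, 108.2, 134.3]
tool_rot: [-3.14, 0.001, 1.701]
force: [-0.1, -0.1, -0.2]
width: -0.1
gripper_force: 0.0
at [548.4 108.2 134.3] yaw 1.701 F [-0.1 -0.1 -0.2] w -0.1 gf 0.0 | turn rows(0.08): -0.03 then units xyz: [ 0.04 -0.06  2.81]
```

```bash
python3 -m crank '[[[0.05,-0.06,0.7,0],[0,0,0.7,0],[0,0,0.7,0],[0,0,0.4,0],[0,0,0.2,0],[0,0,0,0]]]'
python3 -m crank '[[[-0.15,0,0,0],[-0.15,0,0,0],[-0.1,0,0,0],[0,0,0,0]]]'
```

```text
clock: 39.9
eef_pos: [546.5, 109.8, 66.5]
tool_rot: [-3.14, 0.001, 1.701]
force: [-0.0, 0.3, 0.3]
width: -0.2
gripper_force: 0.0
clock: 40.23
eef_pos: [549.0, 99.5, 68.1]
tool_rot: [3.14, 0.001, 1.701]
force: [-0.5, -0.3, -0.1]
width: -0.2
gripper_force: 0.0
```

```bash
python3 -m crank '[[[-0.15,0,0,0],[-0.15,0,0,0],[0,0,0,0]]]'
python3 -m crank '[[[-0.15,0,0,0],[-0.15,0,0,0],[0,0,0,0]]]'
python3 -m crank '[[[-0.15,0,0,0],[-0.1,0,0,0],[0,0,0,0]]]'
```

```text
clock: 40.48
eef_pos: [549.6, 92.0, 67.6]
tool_rot: [3.141, 0.001, 1.701]
force: [0.5, -0.3, -0.4]
width: 0.1
gripper_force: 0.0
clock: 40.73
eef_pos: [550.4, 84.8, 67.4]
tool_rot: [-3.141, 0.001, 1.701]
force: [-0.7, -0.6, 0.8]
width: -0.3
gripper_force: 0.0
clock: 40.98
eef_pos: [551.0, 82.0, 67.7]
tool_rot: [3.141, -0.003, 1.703]
force: [-0.8, 4.3, 1.7]
width: 0.1
gripper_force: 2.0
```

```bash
python3 -m crank '[[[-0.15,0,0,0],[-0.1,0,0,0],[0,0,0,0]]]'
python3 -m crank '[[[0.3,0,0,0],[0.4,0,-0.2,0],[0.2,0,-1,0],[0,0,-1,0],[0,0,-1,0],[0,0,-1,0],[-1,0,0,0],[-1,0,0,0],[-1,0,0,0],[-1,0,0,0],[-1,0,0,0],[-1,0,0,0]]]'
python3 -m crank '[[[-1,0,0,0],[-1,0,0,0],[-1,0,0,0],[-1,0,0,0],[-1,0,0,0],[0,0,0,0],[0,0,0,0]]]'
python3 g.py
python3 - <<'E'
from h import *
im,K,E=cam('scene')
for c in('scene','top'): print(c,[(np.round(r['position'],1),round(r['confidence'],2)) for r in ctrl.place_of(c,'stylus_tip')[:3]])
hsv=cv2.cvtColor(im,cv2.COLOR_RGB2HSV); m=cv2.inRange(hsv,(108,150,60),(125,255,255))[300:345,160:280]; ys,xs=np.nonzero(m); ys+=300;xs+=160
P=np.array([onz(K,E,(y,x),45) for y,x in zip(ys,xs)])[:,:2]; mu=P.mean(0); d=np.linalg.svd(P-mu,full_matrices=False)[2][0]; d*=np.sign(d[0]);q=(P-mu)@d
print('blue',len(ys),mu.round(1),np.arctan2(d[1],d[0]).round(3),(mu+d*q.min()).round(1),(mu+d*q.max()).round(1))
for t in('oil_bottle','jar','slide_tray'):
    print(t,[(np.round(r['position'],1)) for r in ctrl.place_of('scene',t)[:1]])
E
```

```text
clock: 41.23
eef_pos: [551.6, 81.1, 68.3]
tool_rot: [3.139, -0.009, 1.706]
force: [-3.5, 12.2, 4.1]
width: -0.1
gripper_force: 6.0
clock: 42.23
eef_pos: [568.5, -54.7, 172.8]
tool_rot: [-3.141, 0.001, 1.702]
force: [0.4, 0.2, 0.3]
width: 0.1
gripper_force: 0.0
clock: 42.82
eef_pos: [584.4, -179.2, 172.3]
tool_rot: [-3.141, 0.001, 1.698]
force: [-0.5, 0.0, -0.6]
width: 0.2
gripper_force: 0.0
first 503 mean [24.7 44.5] theta pca 1.233 from pivot 1.065 span -41.5 52.1
now 409 mean [51.3  0.9] theta pca 0.018 from pivot 0.018 span -42.5 48.3
scene [(array([319.6, 272.9]), 0.87)]
top []
blue 591 [ 474.5 -197.8] 0.917 [ 433.9 -250.9] [ 511.  -150.3]
oil_bottle [array([397.8, 341. ])]
jar [array([458.4, 255.4])]
slide_tray [array([178.8, 364.3])]
```

```bash
python3 -c "
from cell import ctrl
print(ctrl.finish_job())"
```

```text
the job is handed in; nothing more can be done
None
```

I handed the job in. The button was pressed to its hard stop (about 15 N on the wrist reading) and held for over a second. The guard arm rests against its stop (camera angle about 0.02 rad). The stylus is back in both notches, pointing as before and about 6 mm forward of home. The bottle, jar and tray had not visibly moved. No verdict came back when I handed it in.

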